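Release the spring catch and push the organizer's top tray home

ROBOT

A 6-joint arm with a two-finger parallel gripper is mounted at the origin on the work surface. World frame = base frame: x ahead of the robot, y to its left, z up, the work surface at z = 0. Lengths are in m, angles in degrees, forces in N, time in s.
With the tool pointing down it reaches from about 0.4 to 0.825 m from the base axis. Payload 7 kg.
Tool frame: the origin (TCP) lies on the centre line of the jaws, within the pads' length; the fingertips stand r.nose_length ahead of it and the grasp point (between the pads) lies 2 mm behind it (r.nose_length is the distance from the TCP to the fingertips, in m); z points along the fingers, y is the direction in which the jaws open and shut (so a half turn about z gives the same grasp; the last joint's range is limited). The gripper opens to 88 mm and grips with 3 to 60 N. Pads are 19 mm wide; open, the fingers measure 130 mm over their backs; the gripper's body (78 mm by 193 mm) begins 47 mm behind the grasp point.
Start: joints at [-56.144, 20.546, 0.682, 0, -70.136, -16.507], TCP at [0.201, -0.644, 0.244] pointing down, gripper open.
Joint ranges: [-176.03, 176.03], [-82.01, 121.73], [-58.28, 71.71], [-173.87, 95.51], [-174.79, -0.11], [-173.66, 173.66]. Speed limits (degrees/s): [136.94, 136.94, 172.46, 180, 180, 180].

INTERFACE

Orientations are given as [roll, pitch, yaw] about the fixed x, y, z axes, in that order (R = Rz(yaw) Ry(pitch) Rx(roll)).
In Python, from plant import r gives the robot as it stands.
- The arm moves only by the tool apply_moves, never from a script. Its argument "targets" is a list of rows, each a list of 3 entries, a list of its own where there are three numbers: the shift along the tool's x, y, z scaled (see below), then the turn, a rotation vector about the tool's x, y, z scaled (see below), then the finger opening in mm, from 0 to 87.6. A call has 1 to 5 rows; each row shifts and turns the pose as measured when the row begins, along the tool's axes as they then stand; what a row does not reach is not made up. The controller multiplies each number of a shift by 0.04 m and each number of a turn by 8 degrees. A row lasts 1/10 s, in which the tool goes at most 50 mm and 8.59 degrees, less where a joint would pass 70% of its speed; a pose out of reach is approached as far as the arm can. A call with a number of a shift or a turn outside -1 to 1 is refused whole. A call with a gripper value outside its range is refused whole. The fingers move at their own pace and stop on an object; "squeeze" is the grip in N (left out, the last holds). Time passes only in rows, so rows that do not move let the fingers close. It gives the time, the measured TCP pose, the force and the opening at its end, in the units of the state.
- r.get_state(): the state, without advancing time (a new reading comes with each control period).
- r.capture(name): name is "side" or "top"; returns a dict with "img" (384x512x3 uint8, blue, green, red), "z_map" (384x512 float32, m along the optical axis (not along the pixel's ray), 0 where there is no reading), "fx", "fy", "cx", "cy" (pixels), "camera_from_world" (4x4, takes a point from world to camera coordinates). Camera axes: x right, y up, looking along -z (the intrinsics and any distortion apply to the point x, -y, -z); pixel columns grow to the right and rows downward; lengths in m; the calibration is good to about 2 mm. A picture is of the moment at which its call begins.
- r.close_job(): hands the job in, once; it reports no verdict.
The state is a dict: "time_s": time; "joints": joint angles; "qd": joint speeds; "joint_torque": joint torques, N m; "tcp_pos": TCP position; "eef_rot": TCP orientation; "contact_force": force on the tool from outside, world axes, zero at the start; "moment": the same for the moment, N m; "gripper_width": finger opening in m.
Only numpy, scipy, OpenCV 4.12 (cv2) and the standard library are available. Lean on these libraries where they do the work, as an engineer would, in place of code of your own. Each camera call takes 0.05 s, during which the arm holds its last target.

TASK

The top tray of the bamboo organizer is stuck part-way out because a red spring catch stands up in its path. With a fingertip press the catch's long red paddle down and, keeping it down, push the tray's green side block so that the tray slides in over the catch, all the way home; then let go so that the catch springs back up and locks the tray. Only press and push, without forcing or gripping anything, and leave the sugar bowl, cup, jam jar and teaspoon where they are.

Things in the scene. Friction and masses are not known exactly. Their poses are not given: they have to be found in the camera images.
- organizer: Three-tier bamboo organizer, fixed on the bar. Origin on the bar under it; own x = direction in which the tray is pushed in, y left, z up. Top deck 125 mm up, x -150 to 130, y -145 to 180 mm in its frame. Top tray 240 x 160 mm, walls to 40 mm above the deck; its right wall's outer face is at y -80. Right of that, y -80 to -145, is the lane with the catch and the tray's side block.
- tray (a joint): How far the top tray is pulled out, m: 0 = home (hard stop), max 0.09. Slides along the organizer's x, friction 1.5 N, stays where left. With the catch up it cannot go in past 0.035, where its block's nose meets the tooth. From 0.035 to 0.006 the nose is over the tooth, which cannot rise; below 0.006 the tooth springs up behind the nose and locks the tray.
- push_face (a point): Centre of the face to push on the tray's green side block; faces the organizer's -x (to the robot), moves with the tray. 32 mm above the deck, y -115 mm in the organizer's frame, over the paddle's mid-line. The face is 55 mm wide (y -80 to -135) and reaches 19 to 45 mm above the deck, 5 mm clear of the raised paddle, which runs on beneath it. The block is 95 mm long from here to its nose.
- catch (a joint): How far the red spring catch is pressed down, m: 0 = up, 0.010 = bottomed. The spring takes 3 N at the start and 6 N at the bottom. At least 0.007 is needed for the block to pass over the tooth.
- paddle (a point): Centre of the top of the catch's red paddle: flat strip 215 mm long (organizer's x -140 to 75 mm), 36 mm wide, top 14 mm above the deck when up; the point moves with it. It goes straight down as one piece wherever pressed. A steel tooth 15 mm long stands 12 mm above its far end (x 60 to 75). The free strip between near end and push face is where a fingertip presses.
- sugar_bowl: White ceramic sugar bowl with lid, 74 mm wide, 80 mm tall, standing on the left part of the organizer's top deck. Origin under its centre. Leave alone.
- cup: Blue plastic cup, 76 mm wide, 95 mm tall, on the bar beside the organizer. Origin under its centre. Leave alone.
- jam_jar: Closed glass jam jar, 68 mm wide, 100 mm tall, on the bar beside the organizer. Origin under its centre. Leave alone.
- teaspoon: Steel teaspoon, 140 mm long, lying on the bar left of the organizer. Leave alone.

How it is judged:
By the outcome, as a careful person would: the job done as asked, in the order asked, and still so for the second after the job is handed in, with the robot touching nothing.
It also fails if it takes over 38 s, if anything falls off the work surface, if the arm or the gripper's body presses on something with over 40 N, if the wrist force passes 120 N, or if a joint passes its speed limit or range.

## Working session

There is one attempt and no reset: what is moved stays moved. The work goes in short steps, Python scripts to look and compute and a tool call to move; the robot and the scene stay as the last step left them, time stands still between calls to the robot, and variables do not carry over. Pictures are saved under pics/ and viewed, and the job is handed in when it is done.

Besides the shell and the picture viewer there is one more tool, called after "Call:" as name([rows], argument=value, ...), one row to a line, values as JSON. apply_moves: Moves the arm, as the interface text tells. Its arguments: {"type":"object","properties":{"targets":{"type":"array","items":{"type":"array"}},"squeeze":{"type":"number"}},"required":["targets"]}

```bash
mkdir -p pics; ls
python3 - <<'E'
from plant import r
import cv2
s=r.get_state();print(s, r.nose_length)
for n in("top","side"):
    c=r.capture(n);cv2.imwrite(f"pics/{n}0.png",c["img"])
    print(n,c["fx"],c["fy"],c["cx"],c["cy"],c["camera_from_world"].round(4).tolist(),[k for k in c])
    import numpy as np
    np.savez(f"{n}0.npz",**{k:v for k,v in c.items()})
E
```

```text
pics
{'time_s': 0.0, 'joints': array([-5.61453472e+01,  2.05906566e+01,  6.33177588e-01, -2.07641604e-02,
       -7.01352730e+01, -1.65062324e+01]), 'qd': array([ 0.02870267, -0.02651096,  0.08303752,  0.06143174, -0.06196003,
       -0.05425767]), 'joint_torque': array([-1.89130878e-03, -5.82725251e+01,  2.93052614e+01,  6.99729592e+00,
        6.85297549e-03, -1.68699376e-04]), 'tcp_pos': array([ 0.20110508, -0.64385757,  0.24262489]), 'eef_rot': array([ 1.79905524e+02, -7.64013871e-03, -1.62658645e+02]), 'contact_force': array([ 0.36044469, -0.1062306 , -0.6006438 ]), 'moment': array([ 0.0098767 , -0.02541205,  0.08070285]), 'gripper_width': 0.08749325623008362} 0.017
top 461.25524502855575 461.25524502855575 250.6981531423197 189.4577394708001 [[0.0024, -1.0, -0.0014, 0.049], [0.9838, 0.0021, 0.1792, -0.5982], [-0.1792, -0.0018, 0.9838, -1.0314], [0.0, 0.0, 0.0, 1.0]] ['img', 'z_map', 'fx', 'fy', 'cx', 'cy', 'camera_from_world']
side 393.48513986893863 393.48513986893863 260.4083647718171 189.47004590917945 [[0.9779, -0.2089, 0.0018, -0.5562], [0.1606, 0.7573, 0.633, -0.1965], [-0.1336, -0.6188, 0.7741, -0.7697], [0.0, 0.0, 0.0, 1.0]] ['img', 'z_map', 'fx', 'fy', 'cx', 'cy', 'camera_from_world']
```

View pics/top0.png

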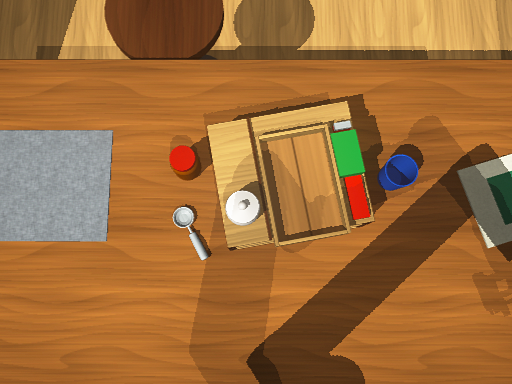

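View pics/side0.png

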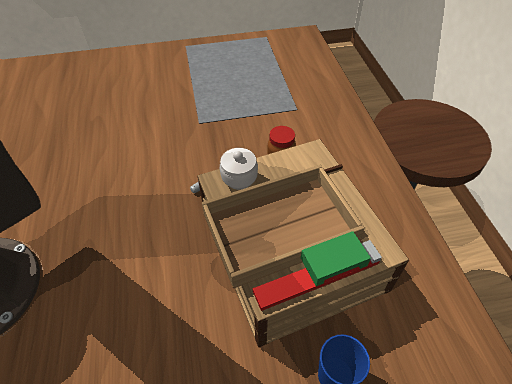

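```bash
cat > h.py <<'E'
import numpy as np,cv2
def world(c):
    z=c["z_map"].astype(float);h,w=z.shape
    v,u=np.mgrid[:h,:w]
    p=np.stack([(u-c["cx"])/c["fx"]*z,-(v-c["cy"])/c["fy"]*z,-z,np.ones_like(z)],-1)
    W=p@np.linalg.inv(c["camera_from_world"]).T
    W[z==0]=np.nan
    return W[...,:3]
def masks(c):
    hsv=cv2.cvtColor(c["img"],cv2.COLOR_BGR2HSV);H,S,V=[hsv[...,i] for i in range(3)]
    return {"red":((H<4)|(H>176))&(S>200)&(V>90),"green":(H>45)&(H<80)&(S>150)&(V>80)}
E
python3 - <<'E'
from h import *
for n in("top","side"):
    c=dict(np.load(n+"0.npz"));W=world(c)
    for k,m in masks(c).items():
        m=cv2.erode(m.astype(np.uint8),np.ones((3,3)))
        nl,L,st,ce=cv2.connectedComponentsWithStats(m)
        for i in range(1,nl):
            if st[i,4]<60: continue
            P=W[L==i];P=P[~np.isnan(P[:,0])]
            zm=np.median(P[:,2]);T=P[abs(P[:,2]-zm)<.004]
            rc=cv2.minAreaRect((T[:,:2]*1000).astype(np.float32))
            print(n,k,st[i],ce[i].round(),"z",zm.round(4),np.percentile(P[:,2],[2,98]).round(4),"rect",np.round(rc[0],1),np.round(rc[1],1),round(rc[2],2))
    print({p:W[p[1],p[0]].round(4).tolist() for p in ([(342,125),(343,121),(371,215),(228,160)] if n=="top" else [(374,252),(250,172)])})
E
```

```text
top red [171 147  23  23 338] [182. 158.] z 0.0996 [0.0959 0.1029] rect [662.7 207.4] [50.7 48.7] 43.94
top red [348 183  21  35 449] [358. 201.] z 0.1388 [0.1349 0.1424] rect [ 561.4 -180.2] [75.6 30.7] 9.11
top green [ 332  131   32   45 1009] [347. 153.] z 0.1699 [0.1662 0.1733] rect [ 656.7 -155. ] [92.6 51.6] 10.54
{(342, 125): [0.7241, -0.1495, 0.1528], (343, 121): [0.7417, -0.1571, 0.128], (371, 215): [0.5294, -0.2118, 0.1239], (228, 160): [0.6516, 0.1008, 0.1251]}
{(374, 252): [0.7274, -0.1578, 0.1508], (250, 172): [0.5562, 0.0347, 0.1787]}
```

Run:
```python
from h import *
from scipy.optimize import minimize
for n in("top","side"):
    c=dict(np.load(n+"0.npz"));W=world(c)
    m=(abs(W[...,2]-.125)<.004)&(W[...,0]>.45)&(W[...,0]<.85)&(abs(W[...,1])<.3)
    m=cv2.erode(m.astype(np.uint8),np.ones((2,2)))
    P=W[m>0]
    def f(p,d=False):
        a=np.radians(p[2]);R=np.array([[np.cos(a),np.sin(a)],[-np.sin(a),np.cos(a)]])
        q=(P[:,:2]-p[:2])@R.T
        return q
    # extents vs yaw: minimise bbox area
    best=min(((lambda q:(np.ptp(np.percentile(q[:,0],[.3,99.7]))*np.ptp(np.percentile(q[:,1],[.3,99.7])),a))(f([0,0,a])) for a in np.arange(4,18,.1)))
    a=best[1];q=f([0,0,a]);x=np.percentile(q[:,0],[.3,99.7]);y=np.percentile(q[:,1],[.3,99.7])
    print(n,len(P),"yaw",a,"x",x,np.ptp(x),"y",y,np.ptp(y))
    A=np.radians(a);R=np.array([[np.cos(A),-np.sin(A)],[np.sin(A),np.cos(A)]])
    print("origin",R@[x.mean()+.010,y.mean()-.0175])
    hsv=cv2.cvtColor(c["img"],cv2.COLOR_BGR2HSV)
    for p in [(340,258),(285,290),(282,134)] if n=="side" else []: print(hsv[p[1],p[0]],W[p[1],p[0]].round(4))
```

```text
top 5341 yaw 10.599999999999977 x [0.46926081 0.74515247] 0.2758916603789929 y [-0.30906473  0.01155903] 0.32062376285959227
origin [ 0.63725667 -0.04987981]
side 5888 yaw 10.399999999999977 x [0.46993544 0.74601307] 0.27607762580102596 y [-0.3114543   0.00893204] 0.3203863410474262
origin [ 0.63828646 -0.05443245]
[ 67 149 147] [ 0.6619 -0.1663  0.1698]
[  1 197 177] [ 0.5682 -0.1875  0.1396]
[  1 192 174] [0.6639 0.2068 0.0974]
```

```bash
cat >> h.py <<'E'
ORG=np.array([.6378,-.0521]);YAW=10.5
def toorg(P):
    a=np.radians(YAW);R=np.array([[np.cos(a),np.sin(a)],[-np.sin(a),np.cos(a)]])
    return (np.asarray(P)[...,:2]-ORG)@R.T
def fromorg(q):
    a=np.radians(YAW);R=np.array([[np.cos(a),-np.sin(a)],[np.sin(a),np.cos(a)]])
    return R@np.asarray(q)+ORG
def masks(c):
    hsv=cv2.cvtColor(c["img"],cv2.COLOR_BGR2HSV);H,S,V=[hsv[...,i] for i in range(3)]
    return {"red":((H<4)|(H>176))&(S>150)&(V>70),"green":(H>45)&(H<80)&(S>110)&(V>60)}
E
python3 - <<'E'
from h import *
for n in("top","side"):
    c=dict(np.load(n+"0.npz"));W=world(c);o=toorg(W)
    for k,m in masks(c).items():
        z={"red":.139,"green":.170}[k]
        m=m&(abs(W[...,2]-z)<.0045)&(W[...,1]<0)
        q=o[m]*1000
        print(n,k,len(q),"x",np.percentile(q[:,0],[1,50,99]).round(1),"y",np.percentile(q[:,1],[1,50,99]).round(1))
    # lane right of paddle: heights
    m=(o[...,1]<-.137)&(o[...,1]>-.146)&(o[...,0]>-.15)&(o[...,0]<.12)&(W[...,2]>.1)
    print("lane edge z",np.percentile(W[m][:,2],[5,50,95]).round(4))
    # x profile of lane edge heights
    m=(o[...,1]<-.10)&(o[...,1]>-.13)&(o[...,0]>-.16)&(o[...,0]<-.02)&(W[...,2]>.1)
    for lo in range(-160,-20,20):
        k=m&(o[...,0]*1000>lo)&(o[...,0]*1000<lo+20)
        if k.any(): print(lo,np.percentile(W[k][:,2],[5,50,95]).round(4),k.sum())
# target
for x in(-.10,-.085): print(fromorg([x,-.115]))
E
```

```text
top red 609 x [-138.   -98.6  -47. ] y [-129.5 -110.8  -94.1]
top green 1124 x [-45.7   0.6  48. ] y [-131.8 -104.4  -77.6]
lane edge z [0.1215 0.1246 0.1274]
-160 [0.1169 0.1244 0.1274] 63
-140 [0.1272 0.1386 0.1413] 135
-120 [0.136  0.1388 0.1416] 125
-100 [0.1362 0.1389 0.1416] 122
-80 [0.1357 0.1389 0.1416] 122
-60 [0.1363 0.141  0.1715] 161
-40 [0.1674 0.1702 0.1727] 131
side red 1409 x [-139.3  -88.    55.7] y [-133.  -117.7  -97.5]
side green 1815 x [-46.8  -1.5  46.4] y [-134.6 -108.6  -80.5]
lane edge z [0.114  0.1241 0.1263]
-160 [0.1163 0.1245 0.1262] 132
-140 [0.1305 0.1386 0.1404] 260
-120 [0.1372 0.1389 0.1407] 222
-100 [0.137  0.1388 0.1405] 222
-80 [0.1372 0.139  0.1406] 211
-60 [0.1377 0.146  0.1702] 327
-40 [0.168  0.1698 0.1712] 226
[ 0.56043159 -0.18339787]
[ 0.57518042 -0.18066433]
```

Call:
apply_moves([
  [[0,0,0],[0,0,0.85],0],
  [[-0.9,0.8,0],[0,0,0],0],
  [[-0.9,0.8,0],[0,0,0],0],
  [[-0.9,0.8,0],[0,0,0],0],
  [[-0.9,0.8,0],[0,0,0],0],
], squeeze=20)

```text
time_s: 0.6
tcp_pos: [0.3188, -0.4909, 0.2383]
eef_rot: [179.6, -0.2, -170.3]
contact_force: [2.3, -0.2, 0.6]
gripper_width: 0.0537
```

```bash
cat > st.py <<'E'
from plant import r
from h import *
from scipy.spatial.transform import Rotation as Ro
s=r.get_state();p=s["tcp_pos"];R=Ro.from_euler("xyz",s["eef_rot"],degrees=True)
tip=p+R.as_matrix()[:,2]*r.nose_length
o=toorg(tip)*1000
f=Ro.from_euler("z",-YAW,degrees=True).apply(s["contact_force"])
Rt=Ro.from_euler("xyz",[180,0,YAW-180],degrees=True)
print("t",s["time_s"],"tip org mm",o.round(1),"tip above deck",round((tip[2]-.125)*1000,1),"rot",s["eef_rot"].round(2),"turn/8",((R.inv()*Rt).as_rotvec(degrees=True)/8).round(3),"F org",f.round(2),"w",round(s["gripper_width"],4))
E
python3 st.py
```

```text
t 0.6 tip org mm [-393.7 -373.2] tip above deck 96.3 rot [ 179.59   -0.23 -170.29] turn/8 [ 0.051 -0.029 -0.099] F org [ 2.19 -0.62  0.6 ] w 0.0537
```

Call:
apply_moves([
  [[-0.9,0.8,-0.03],[0.05,-0.03,-0.1],0],
  [[-0.9,0.8,-0.03],[0,0,0],0],
  [[-0.9,0.8,-0.03],[0,0,0],0],
  [[-0.9,0.8,-0.03],[0,0,0],0],
  [[-0.9,0.8,-0.03],[0,0,0],0],
])

```text
time_s: 1.1
tcp_pos: [0.4704, -0.2922, 0.2434]
eef_rot: [179.9, -0.0, -169.5]
contact_force: [1.8, -0.8, 0.3]
gripper_width: 0.0134
```

```bash
python3 st.py
```

```text
t 1.1 tip org mm [-208.3 -205.5] tip above deck 101.4 rot [ 1.7991e+02 -4.0000e-02 -1.6951e+02] turn/8 [ 0.012 -0.005 -0.002] F org [ 1.61 -1.07  0.32] w 0.0134
```

Call:
apply_moves([
  [[-0.9,0.75,0],[0,0,0],0],
  [[-0.9,0.75,0],[0,0,0],0],
  [[-0.75,0.6,0],[0,0,0],0],
  [[-0.1,0.1,0],[0,0,0],0],
  [[0,0,0],[0,0,0],0],
])

```text
time_s: 1.6
tcp_pos: [0.5638, -0.1757, 0.2422]
eef_rot: [179.9, -0.1, -169.1]
contact_force: [-0.7, -0.5, 0.1]
gripper_width: 0.0007
```

```bash
python3 st.py
```

```text
t 1.6 tip org mm [ -95.3 -108. ] tip above deck 100.2 rot [ 1.7985e+02 -1.2000e-01 -1.6912e+02] turn/8 [ 0.018 -0.015  0.047] F org [-0.77 -0.4   0.08] w 0.0007
```

Call:
apply_moves([
  [[0.12,-0.17,0.5],[0,0,0.05],0],
  [[0,0,0.5],[0,0,0],0],
  [[0,0,0.4],[0,0,0],0],
  [[0,0,0.2],[0,0,0],0],
  [[0,0,0],[0,0,0],0],
])

```text
time_s: 2.1
tcp_pos: [0.5571, -0.1866, 0.1762]
eef_rot: [179.8, -0.2, -169.7]
contact_force: [-0.1, -0.4, -0.4]
gripper_width: 0.0001
```

```bash
python3 st.py
python3 - <<'E'
from plant import r
from h import *
a=r.capture("top");b=r.capture("side")
cv2.imwrite("pics/t1.png",cv2.resize(a["img"][80:280,200:460],None,fx=3,fy=3)[:600,:780]);cv2.imwrite("pics/s1.png",cv2.resize(b["img"][100:300,180:440],None,fx=3,fy=3))
E
```

```text
t 2.1 tip org mm [-103.9 -117.5] tip above deck 34.2 rot [ 1.7985e+02 -1.6000e-01 -1.6969e+02] turn/8 [ 0.019 -0.02  -0.024] F org [-0.14 -0.42 -0.38] w 0.0001
```

View pics/s1.png

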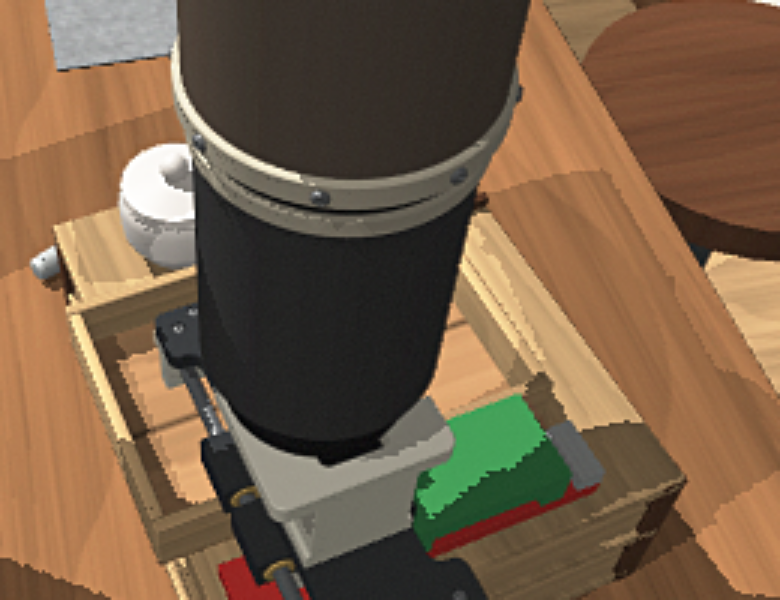

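View pics/t1.png

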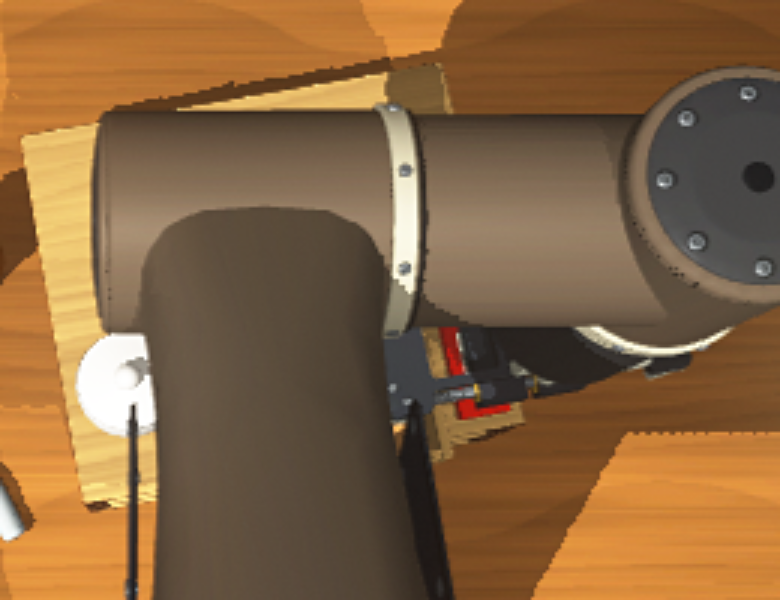

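Call:
apply_moves([
  [[-0.05,0.06,0.2],[0,0,0],0],
  [[0,0,0.15],[0,0,0],0],
  [[0,0,0.05],[0,0,0],0],
])

```text
time_s: 2.5
tcp_pos: [0.5609, -0.184, 0.1629]
eef_rot: [180.0, 0.2, -169.7]
contact_force: [1.0, -0.1, -0.5]
gripper_width: 0.0006
```

```bash
python3 st.py
```

```text
t 2.5 tip org mm [ -99.5 -115.7] tip above deck 20.9 rot [ 179.95    0.19 -169.68] turn/8 [ 0.006  0.024 -0.022] F org [ 0.95 -0.29 -0.5 ] w 0.0006
```

Call:
apply_moves([
  [[0,0,0.15],[0,0,0],0],
  [[0,0,0.1],[0,0,0],0],
  [[0,0,0.1],[0,0,0],0],
])

```text
time_s: 2.8
tcp_pos: [0.5615, -0.1839, 0.1488]
eef_rot: [180.0, 0.2, -169.6]
contact_force: [-1.4, 0.4, 5.1]
gripper_width: 0.0005
```

```bash
python3 st.py
```

```text
t 2.8 tip org mm [ -99.  -115.7] tip above deck 6.8 rot [ 179.99    0.24 -169.63] turn/8 [ 0.001  0.031 -0.016] F org [-1.26  0.6   5.12] w 0.0005
```

Call:
apply_moves([
  [[0,0,0.07],[0,0,0],0],
  [[0,0,0.04],[0,0,0],0],
])

```text
time_s: 3.0
tcp_pos: [0.5616, -0.1841, 0.1455]
eef_rot: [-180.0, 0.3, -169.6]
contact_force: [-6.9, 4.6, 20.8]
gripper_width: 0.0001
```

```bash
python3 st.py
```

```text
t 3.0 tip org mm [ -98.9 -115.9] tip above deck 3.5 rot [-179.96    0.26 -169.58] turn/8 [-0.005  0.032 -0.01 ] F org [-5.97  5.8  20.76] w 0.0001
```

Call:
apply_moves([
  [[0,0,-0.02],[0,0,0],0],
  [[-0.1,0,0],[0,0,0],0],
])

```text
time_s: 3.2
tcp_pos: [0.5646, -0.1834, 0.1474]
eef_rot: [-179.9, 0.2, -169.6]
contact_force: [-3.9, -1.0, 4.8]
gripper_width: 0.0002
```

```bash
python3 st.py
```

```text
t 3.2 tip org mm [ -95.9 -115.8] tip above deck 5.4 rot [-179.95    0.21 -169.57] turn/8 [-0.006  0.026 -0.008] F org [-3.99 -0.26  4.76] w 0.0002
```

Call:
apply_moves([
  [[-0.2,0,0.02],[0,0,0],0],
  [[-0.2,0,0],[0,0,0],0],
  [[-0.2,0,0],[0,0,0],0],
])

```text
time_s: 3.5
tcp_pos: [0.5862, -0.1799, 0.1472]
eef_rot: [-179.9, -0.0, -169.6]
contact_force: [-4.2, -0.4, 5.2]
gripper_width: 0.0004
```

```bash
python3 st.py
```

```text
t 3.5 tip org mm [ -74.  -116.3] tip above deck 5.2 rot [-1.7994e+02 -2.0000e-02 -1.6959e+02] turn/8 [-0.008 -0.003 -0.011] F org [-4.16  0.41  5.22] w 0.0004
```

Call:
apply_moves([
  [[-0.2,0.01,0.01],[0,0,0],0],
  [[-0.15,0,0.01],[0,0,0],0],
  [[-0.15,0,0],[0,0,0],0],
])

```text
time_s: 3.8
tcp_pos: [0.6045, -0.1766, 0.1463]
eef_rot: [-179.9, -0.3, -169.6]
contact_force: [-6.4, -0.5, 6.6]
gripper_width: 0.0003
```

```bash
python3 st.py
```

```text
t 3.8 tip org mm [ -55.5 -116.4] tip above deck 4.3 rot [-179.92   -0.31 -169.6 ] turn/8 [-0.009 -0.039 -0.013] F org [-6.4   0.71  6.57] w 0.0003
```

Call:
apply_moves([
  [[-0.15,0.01,0],[0,-0.03,0],0],
  [[-0.15,0,0],[0,-0.02,0],0],
])

```text
time_s: 4.0
tcp_pos: [0.6141, -0.175, 0.1462]
eef_rot: [-179.9, -0.3, -169.6]
contact_force: [-9.7, -0.6, 9.6]
gripper_width: 0.0006
```

```bash
python3 st.py
```

```text
t 4.0 tip org mm [ -45.8 -116.5] tip above deck 4.2 rot [-179.92   -0.25 -169.62] turn/8 [-0.01  -0.032 -0.015] F org [-9.62  1.22  9.63] w 0.0006
```

Call:
apply_moves([
  [[-0.15,0.01,-0.01],[0,-0.03,0],0],
  [[-0.15,0.01,0],[0,-0.02,0],0],
])

```text
time_s: 4.2
tcp_pos: [0.6231, -0.1732, 0.1463]
eef_rot: [-179.9, -0.2, -169.7]
contact_force: [-6.3, -3.2, 7.0]
gripper_width: 0.0004
```

```bash
python3 st.py
```

```text
t 4.2 tip org mm [ -36.6 -116.4] tip above deck 4.3 rot [-179.91   -0.21 -169.65] turn/8 [-0.011 -0.027 -0.019] F org [-6.76 -2.02  6.98] w 0.0004
```

Call:
apply_moves([
  [[-0.15,0.01,0],[0,-0.03,0],0],
  [[-0.15,0.01,0],[0,-0.02,0],0],
])

```text
time_s: 4.4
tcp_pos: [0.6324, -0.1715, 0.1463]
eef_rot: [-179.9, -0.1, -169.7]
contact_force: [-6.3, -1.9, 7.1]
gripper_width: 0.0006
```

```bash
python3 st.py;python3 - <<'E'
from plant import r
from h import *
b=r.capture("side")
cv2.imwrite("pics/s2.png",cv2.resize(b["img"][100:300,180:440],None,fx=3,fy=3))
W=world(b);m=masks(b)["green"]&(abs(W[...,2]-.17)<.0045);q=toorg(W)[m]*1000
print(m.sum(),np.percentile(q[:,0],[1,99]).round(1))
E
```

```text
t 4.4 tip org mm [ -27.1 -116.4] tip above deck 4.3 rot [-1.7989e+02 -1.5000e-01 -1.6968e+02] turn/8 [-0.013 -0.018 -0.023] F org [-6.56 -0.75  7.12] w 0.0006
207 [36.9 77.2]
```

View pics/s2.png

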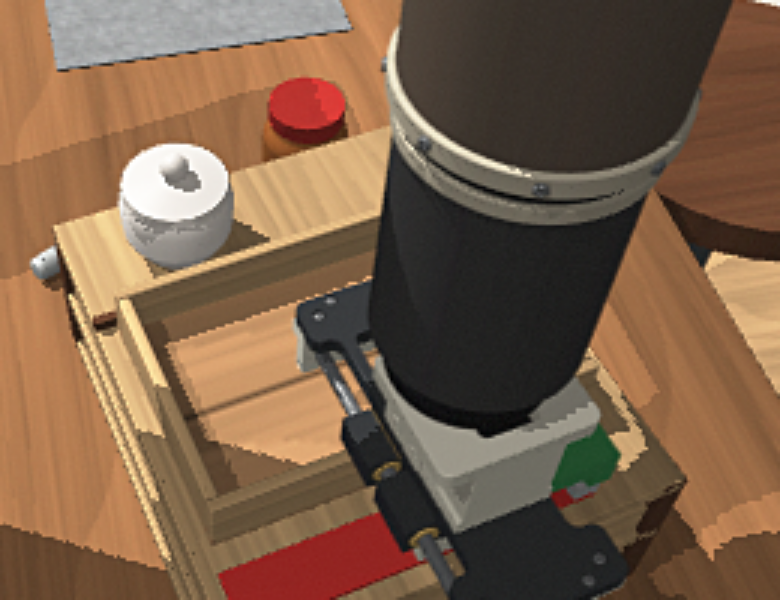

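Call:
apply_moves([
  [[-0.15,0.01,0],[0,-0.02,0],0],
  [[-0.15,0.01,0],[0,-0.02,0],0],
])

```text
time_s: 4.65
tcp_pos: [0.6417, -0.1697, 0.1462]
eef_rot: [-179.9, -0.2, -169.7]
contact_force: [-7.2, -2.2, 7.5]
gripper_width: 0.0008
```

```bash
python3 st.py
```

```text
t 4.65 tip org mm [ -17.7 -116.4] tip above deck 4.2 rot [-179.87   -0.19 -169.7 ] turn/8 [-0.016 -0.024 -0.025] F org [-7.51 -0.82  7.51] w 0.0008
```

Call:
apply_moves([
  [[-0.1,0.01,0],[0,-0.02,0],0],
  [[-0.08,0,0],[0,-0.02,0],0],
])

```text
time_s: 4.85
tcp_pos: [0.646, -0.1691, 0.1462]
eef_rot: [-179.9, -0.2, -169.7]
contact_force: [-8.5, -0.1, 8.5]
gripper_width: 0.0007
```

```bash
python3 st.py
```

```text
t 4.85 tip org mm [ -13.3 -116.5] tip above deck 4.2 rot [-179.87   -0.24 -169.72] turn/8 [-0.016 -0.03  -0.028] F org [-8.43  1.42  8.53] w 0.0007
```

Call:
apply_moves([
  [[-0.08,0.01,0],[0,-0.02,0],0],
  [[-0.06,0,0],[0,-0.02,0],0],
])

```text
time_s: 5.05
tcp_pos: [0.6482, -0.1687, 0.1462]
eef_rot: [-179.9, -0.3, -169.7]
contact_force: [-10.9, 0.9, 10.9]
gripper_width: 0.0006
```

```bash
python3 st.py
```

```text
t 5.05 tip org mm [ -11.1 -116.6] tip above deck 4.2 rot [-179.88   -0.33 -169.75] turn/8 [-0.015 -0.042 -0.031] F org [-10.57   2.85  10.94] w 0.0006
```

Call:
apply_moves([
  [[-0.1,0,-0.01],[0,0,0],0],
  [[-0.1,0,0],[0,0,0],0],
])

```text
time_s: 5.25
tcp_pos: [0.6481, -0.1687, 0.1462]
eef_rot: [-180.0, -1.2, -169.8]
contact_force: [-18.0, 0.8, 15.8]
gripper_width: 0.0006
```

```bash
python3 st.py
```

```text
t 5.25 tip org mm [ -11.5 -116.5] tip above deck 4.2 rot [-179.98   -1.25 -169.8 ] turn/8 [-0.002 -0.156 -0.037] F org [-17.57   4.1   15.76] w 0.0006
```

Call:
apply_moves([
  [[0.02,0,-0.02],[0,-0.1,0],0],
  [[0,0,0],[0,-0.05,0],0],
])

```text
time_s: 5.45
tcp_pos: [0.6476, -0.1689, 0.1478]
eef_rot: [-180.0, -0.0, -169.8]
contact_force: [-3.0, 0.4, 5.0]
gripper_width: 0.0002
```

```bash
python3 st.py;python3 - <<'E'
from plant import r
from h import *
b=r.capture("side")
cv2.imwrite("pics/s3.png",cv2.resize(b["img"][100:300,180:440],None,fx=3,fy=3))
W=world(b);m=masks(b)["green"]&(abs(W[...,2]-.17)<.0045);q=toorg(W)[m]*1000
print(m.sum(),np.percentile(q[:,0],[1,99]).round(1))
E
```

```text
t 5.45 tip org mm [ -11.6 -116.6] tip above deck 5.8 rot [-1.7997e+02 -1.0000e-02 -1.6978e+02] turn/8 [-0.004 -0.001 -0.035] F org [-2.9   0.93  4.99] w 0.0002
185 [57.6 94. ]
```

View pics/s3.png

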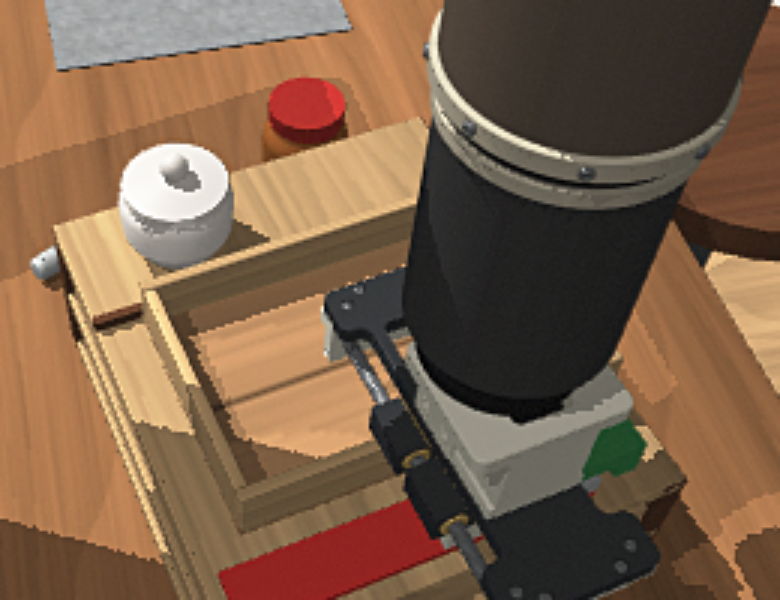

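Call:
apply_moves([
  [[0.03,0,-0.15],[0,0,0],0],
  [[0.02,0,-0.3],[0,0,0],0],
  [[0.1,0,-0.6],[0,0,0],0],
  [[0.1,0,-0.8],[0,0,0],0],
  [[0,0,-0.6],[0,0,0],0],
])

```text
time_s: 6.0
tcp_pos: [0.6364, -0.17, 0.2462]
eef_rot: [179.9, -0.3, -169.8]
contact_force: [0.5, 0.2, 1.0]
gripper_width: 0.0001
```

```bash
python3 st.py
```

```text
t 6.0 tip org mm [ -22.9 -115.6] tip above deck 104.2 rot [ 179.91   -0.35 -169.79] turn/8 [ 0.012 -0.043 -0.037] F org [0.56 0.11 1.  ] w 0.0001
```

Clear above; back away toward the start to see everything.

Call:
apply_moves([
  [[0.9,-0.8,0],[0,0,0],0],
  [[0.9,-0.8,-0.03],[0,0,0],0],
  [[0.9,-0.8,-0.03],[0,0,0],0],
  [[0.9,-0.8,-0.03],[0,0,0],0],
  [[0.9,-0.8,-0.03],[0,0,0],0],
])

```text
time_s: 6.5
tcp_pos: [0.4886, -0.3608, 0.2582]
eef_rot: [-180.0, 0.1, -169.2]
contact_force: [1.0, -1.0, -0.5]
gripper_width: 0.0009
```

Call:
apply_moves([
  [[0.9,-0.8,-0.03],[0,0,0],0],
  [[0.9,-0.8,-0.03],[0,0,0],0],
  [[0.9,-0.8,-0.03],[0,0,0],0],
  [[0.9,-0.8,-0.03],[0,0,0],0],
  [[0,0,0],[0,0,0],0],
])

```text
time_s: 7.0
tcp_pos: [0.3613, -0.5215, 0.2661]
eef_rot: [-180.0, 0.0, -169.5]
contact_force: [0.2, 0.8, -0.2]
gripper_width: 0.0004
```

```bash
python3 st.py;python3 - <<'E'
from plant import r
from h import *
for n in("top","side"):
    c=r.capture(n);cv2.imwrite(f"pics/{n}4.png",c["img"]);W=world(c);o=toorg(W)
    for k,m in masks(c).items():
        z={"red":.136,"green":.170}[k]
        m=m&(abs(W[...,2]-z)<.009)&(W[...,1]<0);q=o[m]*1000
        print(n,k,len(q),"x",np.percentile(q[:,0],[1,50,99]).round(1),"z",np.median(W[m][:,2]).round(4))
    c0=dict(np.load(n+"0.npz"));d=cv2.absdiff(c0["img"],c["img"]).max(2)
    cv2.imwrite(f"pics/{n}4d.png",d)
E
```

```text
t 7.0 tip org mm [-357.4 -411.2] tip above deck 124.1 rot [-1.7998e+02  4.0000e-02 -1.6945e+02] turn/8 [-0.002  0.006  0.006] F org [ 0.31  0.76 -0.17] w 0.0004
top red 973 x [-1.376e+02 -6.790e+01  1.000e-01] z 0.139
top green 1117 x [ 1.  46.6 95.3] z 0.1699Traceback (most recent call last):
  File "<stdin>", line 8, in <module>
    return _quantile_unchecked(
        a, q, axis, out, overwrite_input, method, keepdims, weights)
    return _ureduce(a,
                    func=_quantile_ureduce_func,
    ...<5 lines>...
                    overwrite_input=overwrite_input,
                    method=method)
    r = func(a, **kwargs)
    result = _quantile(arr,
                       quantiles=q,
    ...<2 lines>...
                       out=out,
                       weights=wgt)
    slices_having_nans = np.isnan(arr[-1, ...])
                                  ~~~^^^^^^^^^
IndexError: index -1 is out of bounds for axis 0 with size 0
```

View pics/side4.png

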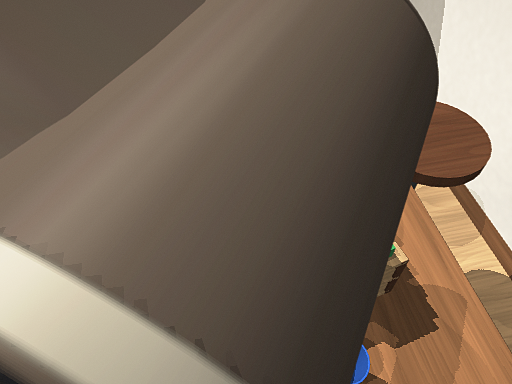

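View pics/top4.png

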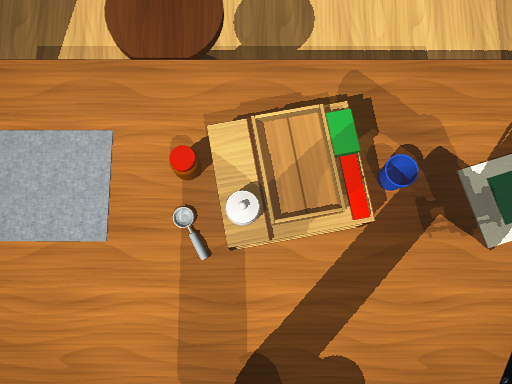

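Top view: the block (344,132) is at home, the paddle (355,188) is back up at its raised height, and the bowl, cup, jar and spoon are at the same pixels as at the start.

Run:
```python
from plant import r
print(r.get_state()["qd"].round(2)); print(r.close_job())
```

```text
[ 2.53 -0.37 -0.61 -0.15  0.32 -0.69]
the job is handed in; nothing more can be done
None
```

The tray is home and, by my last checks, locked. I handed the job in at about 7 s.

**What I did:** With closed fingertips I pressed the paddle down about 8 to 10 mm. Keeping it down, I slid forward until the fingers met the green block. I pushed it about 47 mm to the hard stop, eased off, lifted straight up and backed the arm away.

**Last checks, from the top camera:**
- **Tray:** the block runs from x 1 to 95 mm in the organizer's frame, against about -46 to 48 mm before, so the tray is home to within about 1 mm.
- **Catch:** the paddle top is at z 0.139 m, its fully raised height. The tooth is hidden under the block, so the lock is inferred from that height and not tested by pulling.
- **Other things:** the bowl, cup, jar and teaspoon look to be at the same pixels as at the start, judged by eye. The image-difference check I planned did not run.

**What failed or was off:**
- **Side camera:** its final view was blocked by the arm and the check script stopped there, so the last checks rest on the top camera alone.
- **Forces:** the press peaked at about 21 N vertical for one step when the catch bottomed. At the hard stop I measured about 18 N horizontal and 16 N vertical. I eased off both times.
- **Arm motion:** joint 1 still read 2.5 degrees/s just before hand-in, with the tool well clear of everything.

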